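# Close up the help desk: supplies away, drawer hooked, sign to red

### The arm

A 7-joint arm with a two-finger parallel gripper is mounted at the origin on the work surface. World frame = base frame: x ahead of the robot, y to its left, z up, the work surface at z = 0. Lengths are in m, angles in rad, forces in N, time in s.
With the tool pointing down it reaches from about 0.35 to 0.9 m from the base axis. Payload 8.1 kg.
Tool frame: the origin (TCP) lies at the centre of the arm's flange, where the gripper is bolted on; the fingertips stand 178 mm ahead of it and the grasp point (between the pads) lies 159 mm ahead of it; x points along the fingers, z is the direction in which the jaws open and shut, and the axes are right-handed (so a half turn about x gives the same grasp; the last joint's range is limited). The gripper opens to 92 mm and grips with 3 to 60 N. Pads are 19 mm wide; open, the fingers measure 130 mm over their backs; the gripper's body (75 mm by 190 mm) begins 47 mm behind the grasp point.
Start: joints at [1.054, 0.434, 0.025, 1.573, -0.012, 1.134, -0.075], TCP at [0.251, -0.572, 0.405] pointing down, gripper open.
Joint ranges: [-2.62, 2.62], [-0.44, 2.09], [-1.27, 1.32], [0.08, 2.57], [-1.32, 4.46], [0.12, 2], [-2.74, 2.74]. Speed limits (rad/s): [2.22, 2.22, 3.01, 3.01, 3.14, 3.14, 3.14].

### API

Orientations are given as a rotation vector (axis times angle).
In Python, from cell import arm, get_image, search_frame, pinpoint gives the robot as it stands.
- The arm moves only by the tool arm_command, never from a script. Its argument "motion" is a list of rows, each a list of 7 numbers: the finger opening in mm, from 0 to 91.8, then the shift along the tool's x, y, z in mm, then the turn, a rotation vector about the tool's x, y, z in degrees. In form: [[fingers, x, y, z, ax, ay, az], ...]. A call has 1 to 5 rows; each row shifts and turns the commanded pose from where the row before left it, along the tool's axes as they then stand; what a row does not reach is not made up. A row lasts 1/8 s, in which the tool goes at most 62.5 mm and 10.7 degrees, less where a joint would pass 70% of its speed; a pose out of reach is approached as far as the arm can. A call with a gripper value outside its range is refused whole. The fingers move at their own pace and stop on an object; "newtons" is the grip in N (left out, the last holds). Time passes only in rows, so rows that do not move let the fingers close. It gives the time, the measured TCP pose, the force and the opening at its end, in the units of the state.
- arm.observe(): the state, without advancing time (a new reading comes with each control period).
- get_image(name): name is "scene" or "top" or "wrist"; returns a dict with "frame" (384x512x3 uint8, red, green, blue), "range_z" (384x512 float32, m along the optical axis (not along the pixel's ray), 0 where there is no reading), "K" (3x3 intrinsics, pixels), "origin" and "rotation" of the camera in the world; the wrist camera has in their place "tool_from_camera" (4x4, takes a point from camera to tool coordinates, whose origin is the TCP and whose axes are the tool frame's). Camera axes: x right, y down, z forward; pixel columns grow to the right and rows downward; lengths in m; the calibration is good to about 2 mm. A picture is of the moment at which its call begins: read the wrist's pose just before it.
- arm.sign_off(): hands the job in, once; it reports no verdict.
Trained networks look in the newest picture that a camera, given by its name, has taken for a name from the list of things; names that differ only in an ending like _2 or _b are one class to them, and where a whole thing is asked for, a point or a joint stands for the part that bears it (a point fixed in the world has none). Each returns a list of dicts, best first, with "p" (0 to 1); they miss things now and then, are a little off and sometimes report something else, mostly with a low value. They report only what shows in the picture. A call takes as long as a camera call. They do not tell look-alikes from the thing itself.
- search_frame(camera, target): "point" ([x, y, z] in m, in world coordinates, good to about 4 mm: the middle of the surface that is visible of it).
- pinpoint(camera, target): "point" ([x, y, z] in m, in world coordinates, good to about 4 mm: a listed point, or the origin of a listed thing).
The state is a dict: "clock": time; "joints": joint angles; "dq": joint speeds; "joint_efforts": joint torques, N m; "position": TCP position; "ee_rot": TCP orientation; "force": force on the tool from outside, world axes, zero at the start; "ft_torque": the same for the moment, N m; "width": opening from 0.0 (shut) to 1.0 (fully open).
Only numpy, scipy, OpenCV 4.12 (cv2) and the standard library are available. Lean on these libraries where they do the work, as an engineer would, in place of code of your own. Each camera call takes 0.05 s, during which the arm holds its last target. There are 200 camera calls.

### The job

Close the desk for the day: put every supply lying on it (stapler, board eraser, staple box, sharpener, highlighters) into the organiser's open drawer, then push the drawer fully shut, and only after that swing the hook on its side down until it rests on the stud. Also give the swivel sign half a turn so that its red face looks out where the green one did, square with its base. Leave the pot, the clipboard and the pointer where they are.

Things in the scene. Friction and masses are not known exactly. Their poses are not given: they have to be found in the camera images.
- drawer (a joint): slide of the organiser's only drawer: 0 fully shut, grows as it is drawn out, to 0.155 m; starts 0.14 to 0.155. Slides with about 1.5 N of friction and stays where it is left. The organiser itself (wooden box 220 deep, 280 wide, 90 high, on the left of the desk, its front facing the middle of the desk) does not move.
- drawer_floor (a point): centre of the drawer's inner floor surface, 13 mm above the desk; moves with the drawer. +x to the back (the way it shuts), z up. Inside 178 (x) by 244 mm (y), open above; side and back walls 6 thick, 42 high, front 71 high above this floor. At drawer value q the organiser covers the inside beyond x = q - 90 mm; its opening clears 67 mm above this floor; its top is 90 mm above the desk.
- drawer_front (a point): centre of the outer face of the drawer's front panel (280 wide, 15 thick, 78 high, its top edge 84 mm above the desk), 45 mm above the desk; axes as drawer_floor, +x is the shutting direction. A brass pull knob 24 mm across stands 22 mm out from the middle of the face; push beside it.
- latch (a joint): steel hook with a downturned tip on the organiser's side (the side on the -y hand of drawer_floor, away from the robot): 0 = level, resting on the brass stud of the shut drawer; grows as it is raised, to 1.5 rad; starts 0.7 to 1.15. Light: turns with about 0.06 N m of friction and stays where it is left.
- latch_pivot (a point): on the hook's pivot axis (level, along its y), in the middle of the knob's length; 65 mm above the desk; axes as drawer_floor. Does not move.
- latch_knob (a point): centre of the hook's black thumb knob, a cylinder 16 mm across and 32 mm long lying along the pivot axis, 84 mm from the pivot; at joint value q it is 84*cos(q) mm on the -x side of latch_pivot and 84*sin(q) mm above it.
- sign_base: heavy dark steel foot of the swivel sign, 75 x 120 x 12 mm, fixed; origin under its centre, +x is its front, towards the visitors, marked by a brass strip along the front edge; z up.
- sign (a joint): turn of the sign plate on its upright spindle (through sign_base's origin), rad, anticlockwise seen from above: 0 = green face (white ring) to the front of the foot, pi or -pi = red face (white bar) to the front. Starts within 0.35 of 0, stops at 3.5 either way, turns with about 0.03 N m of friction and stays where it is left.
- sign_top (a point): middle of the top edge of the sign plate, 143 mm above the desk, on the spindle axis; turns with the plate: x is the outward normal of the green face, y along the plate. Plate 120 wide (y), 85 high, 10 mm thick, its lower edge 58 mm above the desk.
- stapler_mid (a point): orange stapler 95 x 30 x 42 mm high (along its x, y, z), at its centre, half-way up; 28 mm wide across the top arm. The six supplies lie on the desk at any yaw; 3 to 5 of them are there.
- eraser_mid (a point): board eraser, blue shell on grey felt, 90 x 38 x 28 mm (x, y, z), at its centre.
- staples_mid (a point): cardboard box of staples with a red band, 60 x 32 x 20 mm (x, y, z), at its centre.
- sharpener_mid (a point): red and black pencil sharpener, 46 x 26 x 22 mm (x, y, z), at its centre.
- marker_yellow_mid (a point): flat yellow highlighter with black cap, 100 x 18 x 14 mm (x, y, z), at its centre.
- marker_green_mid (a point): flat green highlighter with black cap, 100 x 18 x 14 mm (x, y, z), at its centre.
- pot: empty glazed blue ceramic succulent pot, 90 mm across the rim, 72 mm high; origin under its centre. Leave alone.
- clipboard: small steel clipboard with spring clip, 155 x 225 x 16 mm, lying flat on the right of the desk; origin under its centre. Leave alone.
- pointer: wooden pointer with rubber tip, 575 mm long, 20 mm thick, lying beyond the sign, along the far side of the desk; origin on its underside, 60 mm from the end of the rubber tip, +x towards the tip. Leave alone.
Not all that is in view belongs to the job. What is shaped like the part that bears sharpener_mid but yellow is not meant.

How it is judged:
On the way, in this order (a step that is already met when the one before it is completed fails the run):
1. all the supplies that are there lie in the drawer, which is still drawn out (x of stapler_mid in the frame of drawer_floor between -0.09 and 0.09 m and y of stapler_mid in the frame of drawer_floor between -0.122 and 0.122 m and z of stapler_mid in the frame of drawer_floor between 0 and 0.05 m and x of eraser_mid in the frame of drawer_floor between -0.09 and 0.09 m and y of eraser_mid in the frame of drawer_floor between -0.122 and 0.122 m and z of eraser_mid in the frame of drawer_floor between 0 and 0.05 m and x of staples_mid in the frame of drawer_floor between -0.09 and 0.09 m and y of staples_mid in the frame of drawer_floor between -0.122 and 0.122 m and z of staples_mid in the frame of drawer_floor between 0 and 0.05 m and x of sharpener_mid in the frame of drawer_floor between -0.09 and 0.09 m and y of sharpener_mid in the frame of drawer_floor between -0.122 and 0.122 m and z of sharpener_mid in the frame of drawer_floor between 0 and 0.05 m and x of marker_yellow_mid in the frame of drawer_floor between -0.09 and 0.09 m and y of marker_yellow_mid in the frame of drawer_floor between -0.122 and 0.122 m and z of marker_yellow_mid in the frame of drawer_floor between 0 and 0.05 m and x of marker_green_mid in the frame of drawer_floor between -0.09 and 0.09 m and y of marker_green_mid in the frame of drawer_floor between -0.122 and 0.122 m and z of marker_green_mid in the frame of drawer_floor between 0 and 0.05 m and value of joint drawer above 0.02 m), for 0.2 s.
2. the drawer is pushed fully shut on them (value of joint drawer below 0.006 m and x of stapler_mid in the frame of drawer_floor between -0.09 and 0.09 m and y of stapler_mid in the frame of drawer_floor between -0.122 and 0.122 m and z of stapler_mid in the frame of drawer_floor between 0 and 0.05 m and x of eraser_mid in the frame of drawer_floor between -0.09 and 0.09 m and y of eraser_mid in the frame of drawer_floor between -0.122 and 0.122 m and z of eraser_mid in the frame of drawer_floor between 0 and 0.05 m and x of staples_mid in the frame of drawer_floor between -0.09 and 0.09 m and y of staples_mid in the frame of drawer_floor between -0.122 and 0.122 m and z of staples_mid in the frame of drawer_floor between 0 and 0.05 m and x of sharpener_mid in the frame of drawer_floor between -0.09 and 0.09 m and y of sharpener_mid in the frame of drawer_floor between -0.122 and 0.122 m and z of sharpener_mid in the frame of drawer_floor between 0 and 0.05 m and x of marker_yellow_mid in the frame of drawer_floor between -0.09 and 0.09 m and y of marker_yellow_mid in the frame of drawer_floor between -0.122 and 0.122 m and z of marker_yellow_mid in the frame of drawer_floor between 0 and 0.05 m and x of marker_green_mid in the frame of drawer_floor between -0.09 and 0.09 m and y of marker_green_mid in the frame of drawer_floor between -0.122 and 0.122 m and z of marker_green_mid in the frame of drawer_floor between 0 and 0.05 m), for 0.2 s.
3. the hook is swung down onto the stud (value of joint latch below 0.07 rad and value of joint drawer below 0.006 m), for 0.2 s.
At the end, for the whole second after the job is handed in: Every supply that is there has its centre inside the drawer, the drawer is shut to within 6 mm, the hook lies within 0.07 rad of level on the stud, and the sign's red face looks to the front of its foot within 0.2 rad (11 degrees), at rest (all of step 3 and x of stapler_mid in the frame of drawer_floor between -0.09 and 0.09 m and y of stapler_mid in the frame of drawer_floor between -0.122 and 0.122 m and z of stapler_mid in the frame of drawer_floor between 0 and 0.05 m and x of eraser_mid in the frame of drawer_floor between -0.09 and 0.09 m and y of eraser_mid in the frame of drawer_floor between -0.122 and 0.122 m and z of eraser_mid in the frame of drawer_floor between 0 and 0.05 m and x of staples_mid in the frame of drawer_floor between -0.09 and 0.09 m and y of staples_mid in the frame of drawer_floor between -0.122 and 0.122 m and z of staples_mid in the frame of drawer_floor between 0 and 0.05 m and x of sharpener_mid in the frame of drawer_floor between -0.09 and 0.09 m and y of sharpener_mid in the frame of drawer_floor between -0.122 and 0.122 m and z of sharpener_mid in the frame of drawer_floor between 0 and 0.05 m and x of marker_yellow_mid in the frame of drawer_floor between -0.09 and 0.09 m and y of marker_yellow_mid in the frame of drawer_floor between -0.122 and 0.122 m and z of marker_yellow_mid in the frame of drawer_floor between 0 and 0.05 m and x of marker_green_mid in the frame of drawer_floor between -0.09 and 0.09 m and y of marker_green_mid in the frame of drawer_floor between -0.122 and 0.122 m and z of marker_green_mid in the frame of drawer_floor between 0 and 0.05 m and (value of joint sign between 2.94159 and 3.34159 rad or value of joint sign between -3.34159 and -2.94159 rad) and velocity of joint sign between -0.05 and 0.05 rad/s); the robot touches nothing.
It fails at once if the pot is shoved more than 3 cm or tipped over (distance of pot from where it was at the start of the episode above 0.03 m or angle between pot's own z axis and vertical above 0.6 rad).
It fails at once if the clipboard is shoved more than 3 cm (distance of clipboard from where it was at the start of the episode above 0.03 m).
It fails at once if the pointer is shoved more than 3 cm (distance of pointer from where it was at the start of the episode above 0.03 m).
Of stapler, eraser, staples, sharpener, marker_yellow, marker_green only 3 to 5 are there at a start; the rules pass over those that are not, and their reading is None.
At some moment in a run one of stapler, eraser, staples, sharpener, marker_yellow, marker_green may be knocked a few centimetres aside while the robot is not near it.
Once in a run the grip may slacken for a moment while it holds something.
It also fails if it takes over 210 s, if anything falls off the work surface, if the arm or the gripper's body presses on something with over 40 N, if the wrist force passes 120 N, or if a joint passes its speed limit or range.

## Working session

There is one attempt and no reset: what is moved stays moved. The work goes in short steps, Python scripts to look and compute and a tool call to move; the robot and the scene stay as the last step left them, time stands still between calls to the robot, and variables do not carry over. Pictures are saved under pics/ and viewed, about 12 in all and at most 16, crops included, and the job is handed in when it is done.

Besides the shell and the picture viewer there is one more tool, called after "Request:" in YAML: its name, and indented under it one key for each argument. arm_command: Moves the arm, as the interface text tells. Its arguments: {"type":"object","properties":{"motion":{"type":"array"},"newtons":{"type":"number"}},"required":["motion"]}

```bash
mkdir -p pics; ls
cat > h.py <<'E'
import numpy as np, cv2
from scipy.spatial.transform import Rotation as R
from cell import arm, get_image, search_frame, pinpoint
def save(im,name,crop=None,s=1):
    f=im["frame"][...,::-1]
    if crop: f=f[crop[1]:crop[3],crop[0]:crop[2]]
    cv2.imwrite("pics/"+name+".png",cv2.resize(f,None,fx=s,fy=s,interpolation=cv2.INTER_CUBIC))
def cloud(im,st=None):
    K=im["K"];z=im["range_z"];v,u=np.indices(z.shape)
    P=np.stack([(u-K[0,2])*z/K[0,0],(v-K[1,2])*z/K[1,1],z],-1)
    if "origin" in im: Rc,o=np.array(im["rotation"]),np.array(im["origin"])
    else:
        T=np.array(im["tool_from_camera"]);Rt=R.from_rotvec(st["ee_rot"]).as_matrix()
        Rc=Rt@T[:3,:3];o=Rt@T[:3,3]+np.array(st["position"])
    return P@Rc.T+o
E
python3 - <<'E'
from h import *
s=arm.observe();print(s);print(R.from_rotvec(s["ee_rot"]).as_matrix().round(3))
for c in ["top","scene"]:
    im=get_image(c);save(im,c+"0",s=1.5);print(c,im["origin"],np.array(im["rotation"]).round(3).tolist(),im["K"])
    np.savez(f"{c}0.npz",P=cloud(im),f=im["frame"])
    for n in "drawer_floor drawer_front latch_pivot latch_knob sign_base sign_top stapler_mid eraser_mid staples_mid sharpener_mid marker_yellow_mid marker_green_mid pot clipboard pointer".split():
        print(n,[(np.round(d["point"],3).tolist(),round(d["p"],2)) for d in pinpoint(c,n)[:3]])
E
```

```text
pics
{'clock': 0.0, 'joints': array([ 1.05443742,  0.43524052,  0.02495801,  1.57414366, -0.01160862,
        1.13399579, -0.07507766]), 'dq': array([ 4.06076072e-04,  1.27370293e-03, -6.93521269e-04, -1.36272626e-03,
        8.80934290e-04,  5.41591827e-05, -9.92263510e-04]), 'joint_efforts': array([-3.57540257e-04, -6.67848945e+01,  9.84711796e-01, -3.14456463e+01,
       -6.05689245e-02,  4.24838613e-02,  1.96864357e-04]), 'position': array([ 0.25116186, -0.57204283,  0.40391566]), 'ee_rot': array([ 0.90011293,  1.37845986, -0.89882621]), 'force': array([-0.72911014, -0.24215753,  0.23201   ]), 'ft_torque': array([ 0.01374878,  0.00844535, -0.02965535]), 'width': 1.0012422187758798}
[[-0.001  0.916  0.402]
 [ 0.001  0.402 -0.916]
 [-1.    -0.    -0.002]]
top [ 0.39796357 -0.017723    1.43645673] [-2.182, 2.124, -0.166] [[425.17209804   0.         260.6412097 ]
 [  0.         425.17209804 190.46214995]
 [  0.           0.           1.        ]]Traceback (most recent call last):
  File "<stdin>", line 5, in <module>
  File "h.py", line 15, in cloud
    return P@Rc.T+o
           ~~~~~~^~
ValueError: operands could not be broadcast together with shapes (384,512) (3,)
```

Rotation is a rotation vector; fix.

```bash
sed -i 's/Rc,o=np.array(im\["rotation"\])/Rc,o=R.from_rotvec(im["rotation"]).as_matrix()/' h.py
python3 - <<'E'
from h import *
for c in ["top","scene"]:
    im=get_image(c);save(im,c+"0",s=1.5);print(c,im["origin"],im["rotation"])
    np.savez(f"{c}0.npz",P=cloud(im),f=im["frame"])
    for n in "drawer_floor drawer_front latch_pivot latch_knob sign_base sign_top stapler_mid eraser_mid staples_mid sharpener_mid marker_yellow_mid marker_green_mid pot clipboard pointer".split():
        print(n,[(np.round(d["point"],3).tolist(),round(d["p"],2)) for d in pinpoint(c,n)[:3]])
E
```

```text
top [ 0.39796357 -0.017723    1.43645673] [-2.18160716  2.12435321 -0.16622291]
drawer_floor [([0.565, -0.33, -0.001], 0.71), ([0.482, 0.256, 0.015], 0.68)]
drawer_front [([0.485, 0.156, 0.044], 0.65)]
latch_pivot [([0.647, 0.376, 0.061], 0.6)]
latch_knob [([0.646, 0.317, 0.126], 0.67)]
sign_base [([0.562, -0.328, 0.002], 0.57)]
sign_top [([0.644, 0.314, 0.121], 0.69), ([0.562, -0.331, 0.145], 0.66), ([0.748, 0.107, 0.0], 0.18)]
stapler_mid []
eraser_mid [([0.455, 0.002, 0.014], 0.71), ([0.484, 0.261, 0.012], 0.19)]
staples_mid [([0.58, 0.004, 0.013], 0.53)]
sharpener_mid [([0.578, 0.008, 0.012], 0.72), ([0.612, -0.11, 0.011], 0.65), ([0.705, -0.165, 0.014], 0.65)]
marker_yellow_mid []
marker_green_mid []
pot [([0.749, 0.109, -0.001], 0.82)]
clipboard [([0.382, -0.479, -0.001], 0.69), ([0.481, 0.256, 0.012], 0.32)]
pointer [([0.785, -0.066, -0.003], 0.55)]
scene [ 1.18080006 -0.61416129  0.81221361] [-2.12307652 -0.89708749  0.41169567]
drawer_floor [([0.483, 0.258, 0.011], 0.94), ([0.56, -0.329, 0.001], 0.67), ([0.65, 0.377, 0.066], 0.44)]
drawer_front [([0.486, 0.157, 0.047], 0.94)]
latch_pivot [([0.646, 0.374, 0.067], 0.56), ([0.458, 0.0, 0.015], 0.44), ([0.562, -0.328, 0.001], 0.3)]
latch_knob [([0.651, 0.313, 0.124], 0.5)]
sign_base [([0.647, 0.374, 0.065], 0.72), ([0.58, 0.008, 0.008], 0.72), ([0.561, -0.327, 0.0], 0.67)]
sign_top [([0.563, -0.327, 0.145], 0.86)]
stapler_mid [([0.688, -0.052, 0.011], 0.47)]
eraser_mid [([0.461, 0.0, 0.016], 0.66)]
staples_mid [([0.578, 0.006, 0.009], 0.66), ([0.783, -0.063, 0.006], 0.52)]
sharpener_mid [([0.69, -0.052, 0.009], 0.49), ([0.704, -0.165, 0.012], 0.45), ([0.61, -0.117, 0.009], 0.44)]
marker_yellow_mid []
marker_green_mid []
pot [([0.484, 0.259, 0.013], 0.66), ([0.748, 0.114, 0.004], 0.57)]
clipboard [([0.382, -0.474, -0.0], 0.84)]
pointer [([0.783, -0.062, 0.005], 0.88)]
```

View pics/top0.png

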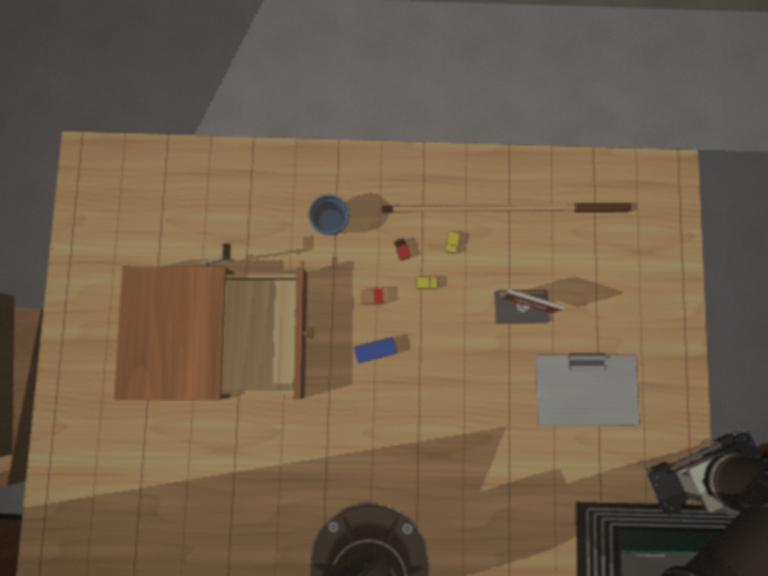

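View pics/scene0.png

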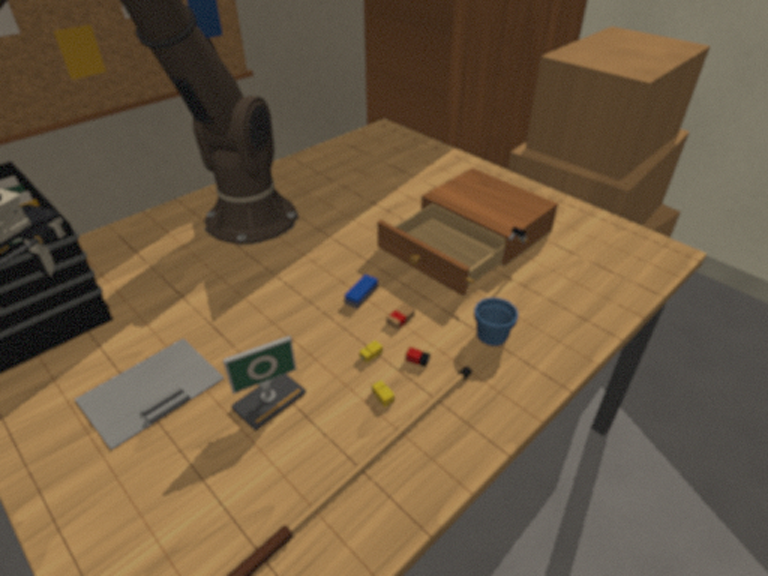

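Run:
```python
from h import *
d=np.load("top0.npz");P=d["P"];f=d["f"]
cv2.imwrite("pics/crop1.png",cv2.resize(f[100:270,180:400,::-1],None,fx=3.5,fy=3.5,interpolation=cv2.INTER_CUBIC))
hsv=cv2.cvtColor(f,cv2.COLOR_RGB2HSV)
X,Y,Z=P[...,0],P[...,1],P[...,2]
for nm,c,h,r in [("eraser",(.458,.001),.028,.065),("staples",(.579,.006),.02,.045),("sharp",(.69,-.052),.022,.04)]:
    m=(np.hypot(X-c[0],Y-c[1])<r)&(Z>h*.5)
    Q=P[m];rect=cv2.minAreaRect(Q[:,:2].astype(np.float32)*1000)
    print(nm,m.sum(),rect,np.median(Q[:,2]))
m=(Z>.08)&(Z<.1)&(X>.3)&(X<.7)&(Y>.2)&(Y<.6)
print("organiser",cv2.minAreaRect(P[m][:,:2].astype(np.float32)*1000))
m=(Z>.07)&(Z<.1)&(X>.3)&(X<.7)&(Y>.1)&(Y<.19)
print("front",cv2.minAreaRect(P[m][:,:2].astype(np.float32)*1000))
m=(Z>.06)&(np.hypot(X-.562,Y+.328)<.09)
print("sign",cv2.minAreaRect(P[m][:,:2].astype(np.float32)*1000))
m=(Z>.006)&(Z<.02)&(np.hypot(X-.562,Y+.328)<.09)
print("base",cv2.minAreaRect(P[m][:,:2].astype(np.float32)*1000))
```

```text
eraser 1115 ((436.5172119140625, -5.13385009765625), (81.03168487548828, 89.24286651611328), 15.503767967224121) 1.4364567305000482
staples 173 ((578.3167114257812, 7.964750289916992), (32.0318489074707, 58.73322296142578), 4.9880242347717285) 0.019821920922922676
sharp 102 ((687.5234375, -53.25346755981445), (45.818885803222656, 25.946474075317383), 21.649093627929688) 0.021766589962678662
organiser ((490.15972900390625, 431.8798828125), (292.4022521972656, 222.04257202148438), 1.4519494771957397)
front ((489.0523681640625, 163.7947235107422), (277.1611633300781, 16.421951293945312), 1.3715256452560425)
sign ((563.0563354492188, -326.4344787597656), (119.83514404296875, 14.35055923461914), 75.33782196044922)
base ((560.7848510742188, -323.5933532714844), (159.4084014892578, 147.7915496826172), 79.13556671142578)
```

View pics/crop1.png

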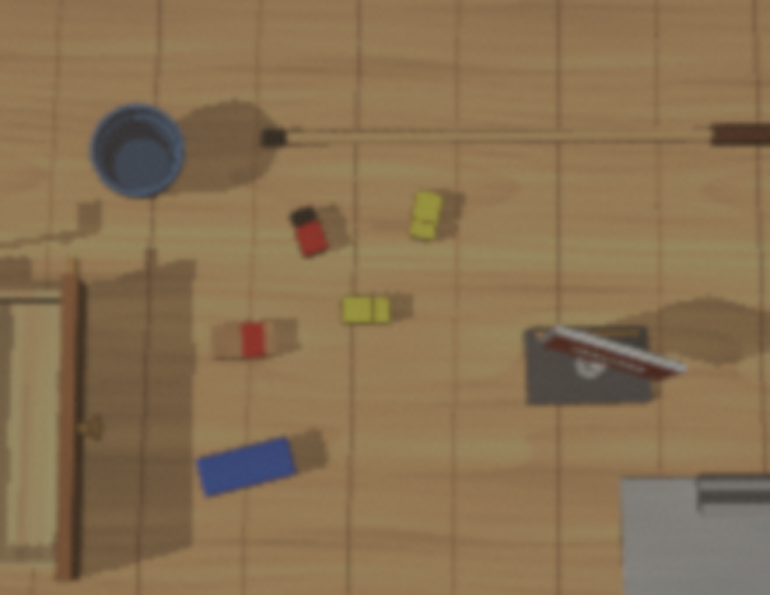

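The crop shows eraser (247,466), staple box with red band (240,340), red/black sharpener (309,231), and yellow look-alikes at (366,309) and (426,215). The sharpener meant is the red and black one. There is no stapler and no markers. I go to the sharpener first, since the tool yaw already nearly fits.

Request:
arm_command:
  motion:
    - [60,0,50,-25,0,0,0]
    - [60,0,50,-25,0,0,0]
    - [60,0,50,-25,0,0,0]
    - [60,0,50,-25,0,0,0]
    - [60,0,50,-25,0,0,0]
  newtons: 15

```text
clock: 2.28
position: [0.4309, -0.3559, 0.405]
ee_rot: [0.899, 1.376, -0.899]
force: [0.4, -0.6, 0.3]
width: 0.656
```

Request:
arm_command:
  motion:
    - [60,0,50,-25,0,0,0]
    - [60,0,50,-25,0,0,0]
    - [60,0,50,-25,0,0,0]
    - [60,20,50,-25,0,0,0]
    - [60,30,50,-25,0,0,0]

```text
clock: 2.9
position: [0.6095, -0.1416, 0.3557]
ee_rot: [0.9, 1.374, -0.898]
force: [1.0, -0.6, 0.5]
width: 0.652
```

```bash
cat >> h.py <<'E'
def plan(x,y,z,yaw=None):
    "tool-axis shift (mm) from the measured pose and turn about tool x (deg) to bring tool z to world yaw (deg)"
    s=arm.observe();M=R.from_rotvec(s["ee_rot"]).as_matrix()
    d=(M.T@(np.array([x,y,z])-s["position"])*1000).round(1)
    cur=np.degrees(np.arctan2(M[1,2],M[0,2]))
    t=None if yaw is None else round(((cur-yaw+90)%180)-90,1)
    tilt=(M.T@[0,0,-1]).round(3)
    print("t",round(s["clock"],2),"pos",np.round(s["position"],4),"w",round(s["width"]*91.8,1),"F",np.round(s["force"],1),"yaw",round(cur,1),"shift",d,"turn",t,"down",tilt,"j7",round(s["joints"][6],2))
E
python3 -c "
from h import *
plan(.688,-.053,.25,-68.4)"
```

```text
t 2.9 pos [ 0.6095 -0.1416  0.3557] w 59.8 F [ 1.  -0.6  0.5] yaw -66.3 shift [105.8 107.3 -49.8] turn 2.1 down [ 1.    -0.002 -0.002] j7 -1.08
```

Request:
arm_command:
  motion:
    - [60,20,36,-17,0.7,0,0]
    - [60,20,36,-17,0.7,0,0]
    - [60,20,35,-16,0.7,0,0]
    - [60,0,0,0,0,0,0]

```text
clock: 3.4
position: [0.6878, -0.0512, 0.2928]
ee_rot: [0.924, 1.369, -0.924]
force: [0.3, 0.4, 0.2]
width: 0.653
```

```bash
cat >> h.py <<'E'
def look(name,c,r,zmin=.008,pic=False):
    s=arm.observe();im=get_image("wrist");P=cloud(im,s)
    if pic: save(im,name,s=1.5)
    m=(np.hypot(P[...,0]-c[0],P[...,1]-c[1])<r)&(P[...,2]>zmin)&(P[...,2]<.05)
    (cx,cy),(w,h),a=cv2.minAreaRect(P[m][:,:2].astype(np.float32)*1000)
    if w<h: w,h,a=h,w,a-90
    print(name,m.sum(),"centre",round(cx,1),round(cy,1),"size",round(w,1),round(h,1),"long axis",round(a,1),"z",np.percentile(P[m][:,2],[5,50,95]).round(4))
    return cx/1000,cy/1000,a
E
python3 -c "
from h import *
x,y,a=look('sharp',(.688,-.053),.045,pic=True)
plan(x,y,.182,a-90)"
```

```text
sharp 1802 centre 688.6 -54.1 size 45.7 25.5 long axis 22.2 z [0.0173 0.0225 0.0239]
t 3.45 pos [ 0.6872 -0.0535  0.2939] w 60.1 F [-0.3 -1.1 -0. ] yaw -68.2 shift [111.9   1.3   1.2] turn -0.4 down [1.    0.001 0.001] j7 -1.27
```

View pics/sharp.png

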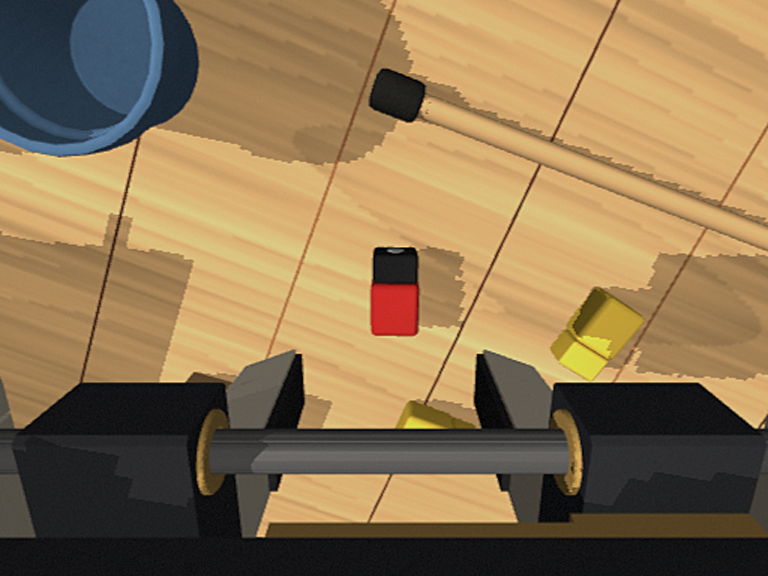

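Red and black sharpener at (395,290), between and aligned with the jaws; the yellow look-alikes at (597,335) and (435,415) are clear of the fingers. Descending and gripping.

Request:
arm_command:
  motion:
    - [60,45,1,1,0,0,0]
    - [60,45,0,0,0,0,0]
    - [60,21,0,0,0,0,0]
    - [20,0,0,0,0,0,0]
    - [20,0,0,0,0,0,0]
  newtons: 25

```text
clock: 4.08
position: [0.6891, -0.0561, 0.1862]
ee_rot: [0.928, 1.362, -0.926]
force: [-0.1, -0.3, -0.0]
width: 0.482
```

Request:
arm_command:
  motion:
    - [20,0,0,0,0,0,0]
    - [20,0,0,0,0,0,0]
    - [20,-50,0,0,0,0,0]
    - [20,-50,0,0,0,0,0]
    - [20,0,0,0,0,0,0]

```text
clock: 4.7
position: [0.69, -0.0556, 0.2897]
ee_rot: [0.93, 1.357, -0.922]
force: [0.6, -0.6, -1.0]
width: 0.28
```

```bash
python3 -c "
from h import *
plan(.56,.25,.3,0)"
```

```text
t 4.7 pos [ 0.69   -0.0556  0.2897] w 25.7 F [ 0.6 -0.6 -1. ] yaw -68.4 shift [ -11.6   -8.3 -332. ] turn -68.4 down [ 1.    -0.008 -0.003] j7 -1.27
```

Request:
arm_command:
  motion:
    - [20,-10,-1,-47,-9.8,0,0]
    - [20,-10,7,-47,-9.8,0,0]
    - [20,0,15,-45,-9.8,0,0]
    - [20,0,22,-42,-9.8,0,0]
    - [20,0,29,-38,-9.8,0,0]

```text
clock: 5.32
position: [0.5944, 0.1637, 0.3039]
ee_rot: [0.261, 1.555, -0.261]
force: [0.4, -0.6, -0.6]
width: 0.282
```

Request:
arm_command:
  motion:
    - [20,0,35,-32,-9.8,0,0]
    - [20,0,40,-26,-9.6,0,0]
    - [20,0,0,0,0,0,0]

```text
clock: 5.7
position: [0.5552, 0.2544, 0.3041]
ee_rot: [-0.005, 1.572, 0.009]
force: [0.7, -0.7, -1.0]
width: 0.284
```

```bash
python3 -c "
from h import *
plan(.55,.24,.205,0)"
```

```text
t 5.7 pos [0.5552 0.2544 0.3041] w 26.1 F [ 0.7 -0.7 -1. ] yaw 0.5 shift [ 99.1 -14.6  -5.2] turn 0.5 down [ 1.    -0.003  0.001] j7 -0.77
```

Request:
arm_command:
  motion:
    - [20,33,-15,-5,0,0,0]
    - [20,33,0,0,0,0,0]
    - [20,33,0,0,0,0,0]
    - [20,0,0,0,0,0,0]
    - [45,0,0,0,0,0,0]

```text
clock: 6.32
position: [0.5533, 0.2348, 0.2061]
ee_rot: [0.001, 1.57, -0.0]
force: [0.3, 0.8, 0.1]
width: 0.35
```

Request:
arm_command:
  motion:
    - [45,0,0,0,0,0,0]
    - [45,-50,0,0,0,0,0]
    - [60,-55,0,0,0,0,0]
    - [60,0,-58,5,0,0,0]
    - [60,0,-58,5,-5,0,0]

```text
clock: 6.95
position: [0.5632, 0.1183, 0.3125]
ee_rot: [-0.071, 1.565, 0.071]
force: [1.6, -0.2, -0.5]
width: 0.653
```

Request:
arm_command:
  motion:
    - [60,0,-58,5,0,0,0]
    - [60,0,-56,5,0,0,0]
    - [60,0,0,0,0,0,0]

```text
clock: 7.32
position: [0.5835, 0.0001, 0.311]
ee_rot: [-0.064, 1.569, 0.059]
force: [-0.2, 0.1, 0.3]
width: 0.654
```

```bash
python3 -c "
from h import *
x,y,a=look('staples',(.578,.007),.045,pic=False)
plan(x,y,.182,a-90)
x,y,a=look('eraser',(.458,.001),.06,pic=False)"
```

```text
staples 2764 centre 578.6 7.0 size 60.5 32.5 long axis -85.4 z [0.0198 0.0212 0.0223]
t 7.38 pos [0.5831 0.0035 0.3111] w 59.7 F [-0.6  0.9  0.2] yaw 4.7 shift [129.1   4.   -4.4] turn 0.1 down [ 1.     0.001 -0.001] j7 -0.28
eraser 5725 centre 458.7 0.4 size 90.2 38.3 long axis -74.4 z [0.0137 0.0288 0.0301]
```

Request:
arm_command:
  motion:
    - [60,45,4,-4,0,0,0]
    - [60,45,0,0,0,0,0]
    - [60,38,0,0,0,0,0]
    - [60,0,0,0,0,0,0]
    - [25,0,0,0,0,0,0]

```text
clock: 8.05
position: [0.5785, 0.0115, 0.1828]
ee_rot: [-0.07, 1.569, 0.071]
force: [0.1, 0.3, 0.8]
width: 0.59
```

Request:
arm_command:
  motion:
    - [25,0,0,0,0,0,0]
    - [25,0,0,0,0,0,0]
    - [25,0,0,0,0,0,0]
    - [25,-60,0,0,0,0,0]
    - [25,-60,0,0,0,0,0]

```text
clock: 8.68
position: [0.578, 0.0097, 0.3031]
ee_rot: [-0.068, 1.572, 0.069]
force: [1.5, -0.5, -1.3]
width: 0.347
```

```bash
python3 -c "
from h import *
plan(.485,.24,.3,0)"
```

```text
t 8.68 pos [0.578  0.0097 0.3031] w 31.8 F [ 1.5 -0.5 -1.3] yaw 5.0 shift [  3.3 237.5 -72.6] turn 5.0 down [ 1.    -0.     0.002] j7 -0.29
```

Request:
arm_command:
  motion:
    - [25,0,47,-15,0,0,0]
    - [25,0,48,-15,0,0,0]
    - [25,0,48,-15,0,0,0]
    - [25,0,48,-15,0,0,0]
    - [25,0,47,-15,5,0,0]

```text
clock: 9.3
position: [0.4822, 0.2416, 0.3022]
ee_rot: [0.001, 1.571, -0.001]
force: [1.2, 1.1, -0.0]
width: 0.347
```

Request:
arm_command:
  motion:
    - [25,33,0,0,0,0,0]
    - [25,33,0,0,0,0,0]
    - [25,33,0,0,0,0,0]
    - [25,0,0,0,0,0,0]
    - [25,0,0,0,0,0,0]

```text
clock: 9.93
position: [0.4833, 0.2407, 0.2041]
ee_rot: [0.0, 1.57, 0.0]
force: [0.2, 0.1, -0.1]
width: 0.344
```

```bash
python3 -c "
from h import *
plan(.485,.24,.205,0)"
```

```text
t 9.93 pos [0.4833 0.2407 0.2041] w 31.6 F [ 0.2  0.1 -0.1] yaw -0.0 shift [-0.9 -0.7  1.7] turn -0.0 down [ 1.    -0.001 -0.001] j7 -0.93
```

Request:
arm_command:
  motion:
    - [48,0,0,0,0,0,0]
    - [48,0,0,0,0,0,0]
    - [48,-50,0,0,0,0,0]
    - [65,-55,0,0,0,0,0]
    - [65,0,-59,-6,0,0,0]

```text
clock: 10.55
position: [0.4782, 0.1857, 0.3132]
ee_rot: [0.0, 1.561, 0.01]
force: [0.6, -2.0, -0.9]
width: 0.679
```

Request:
arm_command:
  motion:
    - [65,0,-59,-6,0,0,0]
    - [65,0,-59,-6,0,0,0]
    - [65,0,-59,-6,-8,0,0]
    - [65,0,0,0,-7.6,0,0]
    - [65,0,0,0,0,0,0]

```text
clock: 11.18
position: [0.459, 0.0038, 0.3087]
ee_rot: [-0.212, 1.559, 0.212]
force: [-0.3, 0.0, -0.0]
width: 0.71
```

```bash
python3 -c "
from h import *
x,y,a=look('eraser',(.458,.001),.06)
plan(x,y,.184,a-90)"
```

```text
eraser 4823 centre 457.6 1.2 size 88.7 38.1 long axis -74.4 z [0.0257 0.029  0.0302]
t 11.22 pos [0.4591 0.0046 0.3086] w 65.3 F [-0.3  0.5  0.1] yaw 15.4 shift [124.6  -2.8  -2.4] turn -0.1 down [ 1.    -0.    -0.001] j7 -0.12
```

Request:
arm_command:
  motion:
    - [65,45,-3,-2,0,0,0]
    - [65,45,0,0,0,0,0]
    - [65,34,0,0,0,0,0]
    - [65,0,0,0,0,0,0]
    - [30,0,0,0,0,0,0]

```text
clock: 11.85
position: [0.4584, 0.0019, 0.1852]
ee_rot: [-0.214, 1.559, 0.214]
force: [0.1, 0.0, 0.0]
width: 0.642
```

Request:
arm_command:
  motion:
    - [30,0,0,0,0,0,0]
    - [30,0,0,0,0,0,0]
    - [30,0,0,0,0,0,0]
    - [30,-60,0,0,0,0,0]
    - [30,-60,0,0,0,0,0]

```text
clock: 12.48
position: [0.4574, 0.0009, 0.3056]
ee_rot: [-0.213, 1.562, 0.214]
force: [1.5, -0.7, -1.1]
width: 0.409
```

```bash
python3 -c "
from h import *
plan(.415,.243,.31,0)"
```

```text
t 12.47 pos [0.4574 0.0009 0.3056] w 37.5 F [ 1.5 -0.7 -1.1] yaw 15.6 shift [ -4.2 244.6  24.2] turn 15.6 down [ 1.    -0.001  0.001] j7 -0.12
```

Request:
arm_command:
  motion:
    - [30,0,49,6,0,0,0]
    - [30,0,49,6,0,0,0]
    - [30,0,49,6,0,0,0]
    - [30,0,49,6,0,0,0]
    - [30,0,49,6,8,0,0]

```text
clock: 13.1
position: [0.4205, 0.2462, 0.3045]
ee_rot: [-0.102, 1.568, 0.102]
force: [1.4, 0.5, 0.1]
width: 0.409
```

Request:
arm_command:
  motion:
    - [30,0,0,0,7.6,0,0]
    - [30,33,0,0,0,0,0]
    - [30,33,0,0,0,0,0]
    - [30,33,0,0,0,0,0]
    - [30,0,0,0,0,0,0]

```text
clock: 13.72
position: [0.4201, 0.2443, 0.2038]
ee_rot: [-0.002, 1.574, -0.002]
force: [0.2, -0.0, 0.3]
width: 0.411
```

```bash
python3 -c "
from h import *
plan(.42,.243,.205,0)"
```

```text
t 13.72 pos [0.4201 0.2443 0.2038] w 37.7 F [ 0.2 -0.   0.3] yaw 0.0 shift [-1.2 -1.3 -0.1] turn 0.0 down [1.    0.002 0.003] j7 -1.04
```

Request:
arm_command:
  motion:
    - [52,0,0,0,0,0,0]
    - [52,0,0,0,0,0,0]
    - [52,-50,0,0,0,0,0]
    - [52,-55,0,0,0,0,0]
    - [30,0,-50,0,0,0,0]

```text
clock: 14.35
position: [0.422, 0.1986, 0.3154]
ee_rot: [0.001, 1.561, 0.009]
force: [1.3, -1.7, -1.2]
width: 0.503
```

Request:
arm_command:
  motion:
    - [0,0,-55,0,0,0,0]
    - [0,0,-50,0,0,0,0]
    - [0,0,0,0,0,0,0]

```text
clock: 14.72
position: [0.4208, 0.0862, 0.3109]
ee_rot: [0.004, 1.57, -0.007]
force: [0.5, 0.4, -0.0]
width: 0.183
```

```bash
python3 -c "
from h import *
im=get_image('top');save(im,'top1',(70,90,420,310),2.2)
for c in ['top','scene']:
    if c=='scene': get_image(c)
    for n in ['drawer_floor','eraser_mid','staples_mid','sharpener_mid','drawer_front','latch_knob','latch_pivot','sign_base','stapler_mid','marker_yellow_mid','marker_green_mid']: print(c,n,[(np.round(d['point'],3).tolist(),round(d['p'],2)) for d in pinpoint(c,n)[:3]])
P=cloud(im);X,Y,Z=P[...,0],P[...,1],P[...,2]
m=(abs(X-.485)<.117)&(Y>.175)&(Y<.31)&(Z>.02)&(Z<.08)
n,l,st,c=cv2.connectedComponentsWithStats(m.astype(np.uint8))
for i in range(1,n):
    if st[i,4]>15: print(P[l==i].mean(0).round(3),st[i,4],P[l==i][:,2].max().round(3))
plan(.56,.05,.2,0)"
```

```text
top drawer_floor [([0.482, 0.26, 0.012], 0.89)]
top eraser_mid []
top staples_mid [([0.482, 0.236, 0.024], 0.64), ([0.483, 0.259, 0.012], 0.53)]
top sharpener_mid [([0.61, -0.11, 0.013], 0.58), ([0.548, 0.233, 0.026], 0.53)]
top drawer_front [([0.485, 0.158, 0.041], 0.96)]
top latch_knob [([0.643, 0.317, 0.123], 0.6)]
top latch_pivot [([0.643, 0.377, 0.061], 0.95)]
top sign_base [([0.562, -0.331, 0.0], 0.82), ([0.483, 0.156, 0.041], 0.2)]
top stapler_mid [([0.646, 0.315, 0.122], 0.55)]
top marker_yellow_mid []
top marker_green_mid []
scene drawer_floor [([0.483, 0.256, 0.014], 0.6)]
scene eraser_mid [([0.422, 0.244, 0.025], 0.52), ([0.564, -0.328, 0.144], 0.39)]
scene staples_mid [([0.484, 0.239, 0.024], 0.6)]
scene sharpener_mid [([0.704, -0.165, 0.01], 0.74), ([0.611, -0.113, 0.011], 0.61), ([0.55, 0.233, 0.024], 0.6)]
scene drawer_front [([0.487, 0.157, 0.047], 0.88)]
scene latch_knob [([0.649, 0.313, 0.126], 0.65)]
scene latch_pivot [([0.648, 0.373, 0.067], 0.9)]
scene sign_base [([0.559, -0.327, -0.002], 0.68)]
scene stapler_mid [([0.644, 0.375, 0.067], 0.28)]
scene marker_yellow_mid []
scene marker_green_mid []
[0.552 0.231 0.033] 114 0.042
[0.485 0.237 0.032] 188 0.039
[0.421 0.26  0.04 ] 213 0.047
t 15.93 pos [0.4208 0.09   0.3102] w 0.4 F [-0.6  0.4 -0.4] yaw 0.0 shift [110.2 -40.  139.2] turn 0.0 down [1. 0. 0.] j7 -0.57
```

View pics/top1.png

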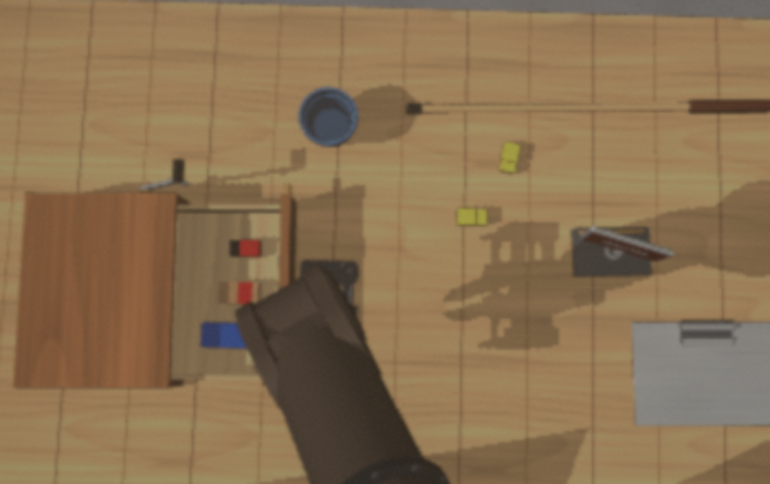

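The picture shows all three supplies in the drawer: sharpener (245,248), staples (238,293), eraser (222,335). No other supply is in view. Next I push the drawer beside the knob, at x=0.44.

Request:
arm_command:
  motion:
    - [0,45,0,19,0,0,0]
    - [0,50,10,0,0,0,0]
    - [0,0,20,0,0,0,0]
    - [0,0,20,0,0,0,0]
    - [0,0,20,0,0,0,0]

```text
clock: 16.55
position: [0.4395, 0.16, 0.2146]
ee_rot: [-0.001, 1.573, -0.002]
force: [-1.4, -2.3, -1.3]
width: 0.003
```

Request:
arm_command:
  motion:
    - [0,0,20,0,0,0,0]
    - [0,0,20,0,0,0,0]
    - [0,0,20,0,0,0,0]
    - [0,0,20,0,0,0,0]
    - [0,0,20,0,0,0,0]

```text
clock: 17.18
position: [0.4395, 0.2601, 0.2148]
ee_rot: [-0.001, 1.572, -0.002]
force: [-0.6, -3.1, -0.0]
width: -0.0
```

Request:
arm_command:
  motion:
    - [0,0,15,0,0,0,0]
    - [0,0,8,0,0,0,0]
    - [0,0,0,0,0,0,0]

```text
clock: 17.55
position: [0.44, 0.2838, 0.2153]
ee_rot: [0.0, 1.57, 0.001]
force: [-0.1, -0.7, 0.2]
width: 0.006
```

```bash
python3 -c "
from h import *
plan(.44,.30,.215,0)"
```

```text
t 17.55 pos [0.44   0.2838 0.2153] w 0.6 F [-0.1 -0.7  0.2] yaw 0.0 shift [ 0.4 16.2 -0. ] turn 0.0 down [ 1.    -0.001 -0.001] j7 -1.04
```

Request:
arm_command:
  motion:
    - [0,0,5,0,0,0,0]
    - [0,0,4,0,0,0,0]
    - [0,0,4,0,0,0,0]
    - [0,0,3,0,0,0,0]

```text
clock: 18.05
position: [0.4402, 0.2956, 0.2149]
ee_rot: [-0.004, 1.572, -0.008]
force: [-1.0, -23.3, 17.6]
width: 0.005
```

Request:
arm_command:
  motion:
    - [0,0,1,0,0,0,0]
    - [0,0,-20,0,0,0,0]
    - [0,-40,-40,0,0,0,0]
    - [0,-50,-50,0,0,0,0]
    - [0,0,-50,0,0,0,0]

```text
clock: 18.68
position: [0.4407, 0.1456, 0.3023]
ee_rot: [0.001, 1.565, 0.003]
force: [0.5, -0.9, -0.3]
width: 0.006
```

```bash
python3 -c "
from h import *
im=get_image('top')
for n in ['drawer_front','latch_knob','latch_pivot','eraser_mid','staples_mid','sharpener_mid']: print(n,[(np.round(d['point'],3).tolist(),round(d['p'],2)) for d in pinpoint('top',n)[:3]])
P=cloud(im);X,Y,Z=P[...,0],P[...,1],P[...,2]
m=(abs(X-.56)<.04)&(Z>.075)&(Z<.1)&(Y>.1)&(Y<.5)
print('front y',np.percentile(P[m][:,1],[0,.5,1]))
m=(X>.625)&(X<.68)&(Z>.03)&(Y>.2)&(Y<.5)
Q=P[m];print('latch',len(Q),Q.min(0).round(3),Q.max(0).round(3),Q[Q[:,2]>.1].mean(0))
plan(.65,.2,.32,0)"
```

```text
drawer_front [([0.481, 0.31, 0.041], 0.58)]
latch_knob [([0.646, 0.315, 0.123], 0.53)]
latch_pivot [([0.645, 0.379, 0.064], 0.85)]
eraser_mid []
staples_mid []
sharpener_mid [([0.609, -0.112, 0.012], 0.66), ([0.704, -0.167, 0.015], 0.57)]
front y [0.30689449 0.308575   0.30929303]
latch 128 [0.625 0.306 0.057] [0.667 0.384 0.136] [0.64607629 0.31788215 0.12389178]
t 19.02 pos [0.4398 0.1471 0.2993] w 0.4 F [ 1.1 -0.5  0. ] yaw 0.1 shift [-20.7  52.6 210.3] turn 0.1 down [ 1.    -0.001 -0.   ] j7 -0.7
```

The drawer reads shut (front face about 0.307, expected 0.306). Now the hook, pushed down from above along its arc.

Request:
arm_command:
  motion:
    - [0,-40,30,43,0,0,0]
    - [0,0,34,43,0,0,0]
    - [0,0,34,43,0,0,0]
    - [0,0,35,43,0,0,0]
    - [0,0,35,43,0,0,0]

```text
clock: 19.65
position: [0.6533, 0.3152, 0.3365]
ee_rot: [-0.001, 1.571, 0.002]
force: [0.5, 0.7, 0.6]
width: 0.006
```

```bash
python3 -c "
from h import *
plan(.655,.313,.318,0)"
```

```text
t 19.65 pos [0.6533 0.3152 0.3365] w 0.5 F [0.5 0.7 0.6] yaw 0.1 shift [18.5 -2.3  1.7] turn 0.1 down [ 1.    -0.     0.001] j7 -0.76
```

Request:
arm_command:
  motion:
    - [0,19,-2,2,0,0,0]
    - [0,10,-3,0,0,0,0]
    - [0,10,-5,0,0,0,0]
    - [0,14,-7,0,0,0,0]
    - [0,14,-5,0,0,0,0]

```text
clock: 20.27
position: [0.6546, 0.2889, 0.2697]
ee_rot: [0.0, 1.57, -0.001]
force: [1.1, -0.9, 0.1]
width: 0.005
```

Request:
arm_command:
  motion:
    - [0,8,-2,0,0,0,0]
    - [0,6,0,0,0,0,0]
    - [0,3,0,0,0,0,0]
    - [0,0,0,0,0,0,0]

```text
clock: 20.78
position: [0.6545, 0.2887, 0.2532]
ee_rot: [-0.0, 1.571, 0.001]
force: [-0.1, 0.3, -0.1]
width: 0.004
```

Request:
arm_command:
  motion:
    - [0,2,1,0,0,0,0]
    - [0,2,1,0,0,0,0]
    - [0,2,0,0,0,0,0]

```text
clock: 21.15
position: [0.6549, 0.2901, 0.2499]
ee_rot: [-0.0, 1.569, -0.001]
force: [-7.0, -7.7, 27.0]
width: 0.004
```

```bash
python3 -c "
from h import *
im=get_image('scene')
for n in ['latch_knob','latch_pivot','drawer_front']: print(n,[(np.round(d['point'],3).tolist(),round(d['p'],2)) for d in pinpoint('scene',n)[:3]])
save(im,'scene1',(240,80,400,220),4)
plan(.6545,.2887,.245,0)"
```

```text
latch_knob [([0.651, 0.292, 0.064], 0.42)]
latch_pivot [([0.646, 0.374, 0.066], 0.75)]
drawer_front [([0.482, 0.308, 0.046], 0.86)]
t 21.35 pos [0.6548 0.29   0.2502] w 0.4 F [-6.1 -5.7 21.2] yaw -0.0 shift [ 5.2 -1.3 -0.3] turn -0.0 down [ 1.     0.001 -0.002] j7 -0.77
```

View pics/scene1.png

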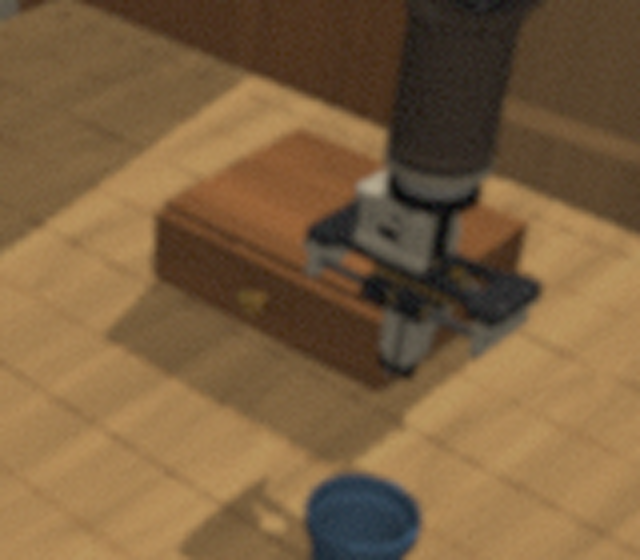

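The hook rests on the stud: knob at (0.651, 0.292, 0.064), level with the pivot at z≈0.065, with the drawer shut behind it. On to the sign.

Request:
arm_command:
  motion:
    - [0,-60,0,0,0,0,0]
    - [0,-60,0,0,0,0,0]
    - [0,0,-56,-8,0,0,0]
    - [0,0,-56,-9,0,0,0]
    - [0,0,-56,-8,0,0,0]

```text
clock: 21.98
position: [0.6291, 0.1208, 0.3676]
ee_rot: [-0.0, 1.57, 0.0]
force: [0.6, -1.3, 0.5]
width: 0.006
```

Request:
arm_command:
  motion:
    - [40,0,-56,-9,0,0,0]
    - [40,0,-56,-8,0,0,0]
    - [40,0,-56,-9,0,0,0]
    - [40,0,-56,-8,0,0,0]
    - [40,0,-56,-9,0,0,0]

```text
clock: 22.6
position: [0.5863, -0.1593, 0.3676]
ee_rot: [-0.0, 1.57, 0.0]
force: [0.4, 0.3, 0.2]
width: 0.428
```

Request:
arm_command:
  motion:
    - [40,0,-56,-8,0,0,0]
    - [40,0,-56,-9,0,0,0]
    - [40,0,-56,-8,0,0,0]
    - [40,0,0,0,7.3,0,0]
    - [40,0,0,0,7.3,0,0]

```text
clock: 23.22
position: [0.5614, -0.3267, 0.3672]
ee_rot: [0.205, 1.561, -0.204]
force: [-0.1, 0.8, 0.3]
width: 0.435
```

```bash
cat >> h.py <<'E'
def sign(P):
    X,Y,Z=P[...,0],P[...,1],P[...,2];r=np.hypot(X-.561,Y+.328)
    for nm,m in [("plate",(Z>.1)&(Z<.155)&(r<.08)),("foot",(Z>.007)&(Z<.018)&(r<.08))]:
        (cx,cy),(w,h),a=cv2.minAreaRect(P[m][:,:2].astype(np.float32)*1000)
        if w<h: w,h,a=h,w,a-90
        print(nm,m.sum(),round(cx,1),round(cy,1),"size",round(w,1),round(h,1),"long",round(a,1))
E
python3 -c "
from h import *
im=get_image('top');sign(cloud(im))
s=arm.observe();im=get_image('wrist');sign(cloud(im,s));save(im,'w2',s=1.3)
plan(.561,-.328,.294,-14.7);print(arm.observe()['joints'].round(2))"
```

```text
plate 92 573.7 -293.6 size 50.9 11.6 long 72.4
foot 324 566.6 -309.1 size 120.6 95.0 long -14.9
plate 2481 565.3 -323.9 size 112.3 10.8 long 74.2
foot 6218 564.7 -327.8 size 119.9 75.2 long -87.1
t 23.32 pos [ 0.5618 -0.3256  0.3674] w 39.8 F [-0.1  0.6  0.8] yaw -14.7 shift [73.4 -2.5 -0.1] turn 0.0 down [ 1. -0. -0.] j7 0.01
[ 0.69  0.54 -0.38  1.53  0.21  1.11  0.01]
```

View pics/w2.png

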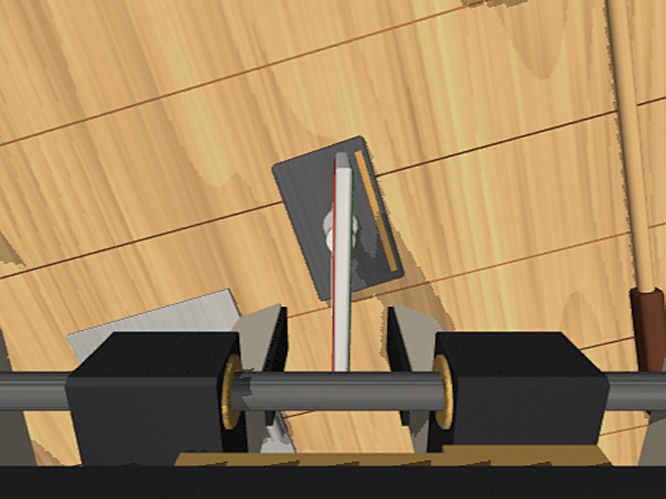

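Wrist view: plate edge along column 342 between the fingers, foot with brass strip at (375,210) on its +x side. The foot's front faces +2.9° and green faces -15.8°, so the turn needed is -161.3°. I will do it in two grasps of about 80.6°.

Request:
arm_command:
  motion:
    - [40,40,-2,2,1.1,0,0]
    - [40,33,0,0,0,0,0]
    - [40,0,0,0,0,0,0]
    - [5,0,0,0,0,0,0]
    - [5,0,0,0,0,0,0]
  newtons: 12

```text
clock: 23.95
position: [0.5637, -0.3282, 0.2961]
ee_rot: [0.214, 1.557, -0.215]
force: [0.2, -0.4, 0.1]
width: 0.268
```

Request:
arm_command:
  motion:
    - [5,0,0,0,0,0,0]
    - [5,0,0,0,0,0,0]
    - [5,0,0,0,0,0,0]

```text
clock: 24.32
position: [0.5635, -0.3283, 0.2951]
ee_rot: [0.214, 1.558, -0.215]
force: [1.6, -0.2, 3.9]
width: 0.084
```

```bash
python3 -c "
from h import *
plan(.563,-.328,.294,-15.8)"
```

```text
t 24.32 pos [ 0.5635 -0.3283  0.2951] w 7.7 F [ 1.6 -0.2  3.9] yaw -15.7 shift [ 1.1  0.2 -0.5] turn 0.1 down [ 1.     0.    -0.002] j7 -0.03
```

Request:
arm_command:
  motion:
    - [5,0,0,0,10.1,0,0]
    - [5,0,0,0,10.1,0,0]
    - [5,0,0,0,10.1,0,0]
    - [5,0,0,0,10.1,0,0]
    - [5,0,0,0,10.1,0,0]

```text
clock: 24.95
position: [0.5631, -0.328, 0.2951]
ee_rot: [0.902, 1.375, -0.902]
force: [-0.3, 1.3, 4.9]
width: 0.085
```

Request:
arm_command:
  motion:
    - [5,0,0,0,10.1,0,0]
    - [5,0,0,0,10.1,0,0]
    - [5,0,0,0,10,0,0]
    - [5,0,0,0,0,0,0]

```text
clock: 25.45
position: [0.5632, -0.3277, 0.295]
ee_rot: [1.293, 1.153, -1.292]
force: [-1.3, 1.2, 7.8]
width: 0.086
```

```bash
python3 -c "
from h import *
plan(.563,-.328,.294,-96.4)
im=get_image('scene');sign(cloud(im));save(im,'s3',(100,200,260,320),4)"
```

```text
t 25.45 pos [ 0.5632 -0.3277  0.295 ] w 7.9 F [-1.3  1.2  7.8] yaw -96.5 shift [ 1.  -0.1  0.3] turn -0.1 down [ 1. -0.  0.] j7 -1.24
plate 310 589.5 -336.0 size 69.7 44.9 long -13.9
foot 771 565.1 -330.8 size 119.6 76.8 long -86.8
```

View pics/s3.png

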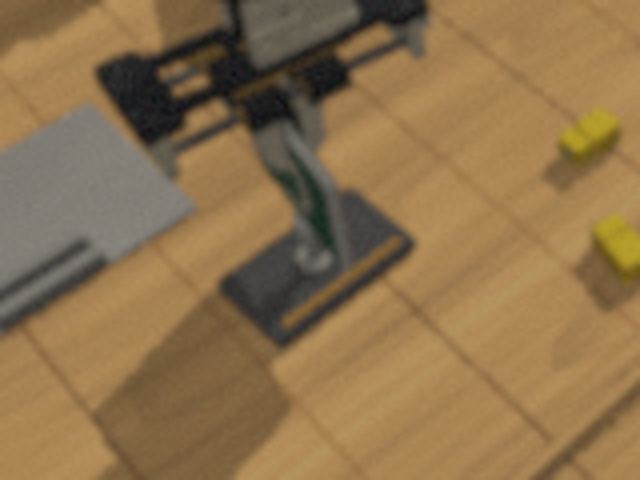

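The plate has turned with the grip (edge-on, green facing -y). j7 is only at -1.24, so I can keep the grip and continue.

Request:
arm_command:
  motion:
    - [5,0,0,0,10.1,0,0]
    - [5,0,0,0,10.1,0,0]
    - [5,0,0,0,10.1,0,0]
    - [5,0,0,0,10.1,0,0]
    - [5,0,0,0,0,0,0]

```text
clock: 26.12
position: [0.5634, -0.3273, 0.295]
ee_rot: [1.782, 0.704, -1.781]
force: [-1.5, 3.2, 7.7]
width: 0.087
```

```bash
python3 -c "
from h import *
plan(.563,-.328,.294,-177.1);print(arm.observe()['joints'].round(2))"
```

```text
t 26.12 pos [ 0.5634 -0.3273  0.295 ] w 8.0 F [-1.5  3.2  7.7] yaw -136.9 shift [1.  0.3 0.7] turn 40.2 down [1.    0.    0.001] j7 -1.84
[ 0.32  0.58  0.18  1.64 -0.12  0.94 -1.84]
```

Request:
arm_command:
  motion:
    - [5,0,0,0,10,0,0]
    - [5,0,0,0,10,0,0]
    - [5,0,0,0,10,0,0]
    - [5,0,0,0,10,0,0]
    - [5,0,0,0,0,0,0]

```text
clock: 26.75
position: [0.5637, -0.3272, 0.2951]
ee_rot: [2.195, 0.061, -2.193]
force: [-0.2, 3.7, 7.9]
width: 0.085
```

```bash
python3 -c "
from h import *
plan(.563,-.328,.294,-177.1);print(arm.observe()['joints'].round(2))"
```

```text
t 26.75 pos [ 0.5637 -0.3272  0.2951] w 7.8 F [-0.2  3.7  7.9] yaw -176.9 shift [1.1 0.8 0.7] turn 0.2 down [1.    0.001 0.001] j7 -2.42
[ 0.2   0.59  0.37  1.65 -0.25  0.95 -2.42]
```

Release, rise and verify.

Request:
arm_command:
  motion:
    - [40,0,0,0,0,0,0]
    - [40,0,0,0,0,0,0]
    - [40,0,0,0,0,0,0]
    - [40,-50,0,0,0,0,0]
    - [40,-50,0,0,0,0,0]

```text
clock: 27.38
position: [0.5628, -0.3282, 0.3949]
ee_rot: [2.192, 0.062, -2.195]
force: [0.6, -0.8, -0.9]
width: 0.435
```

Request:
arm_command:
  motion:
    - [40,-30,0,0,0,0,0]
    - [40,0,0,0,0,0,0]

```text
clock: 27.62
position: [0.5633, -0.3288, 0.4271]
ee_rot: [2.197, 0.059, -2.187]
force: [0.9, -0.8, -0.4]
width: 0.435
```

```bash
python3 -c "
from h import *
s=arm.observe();im=get_image('wrist');sign(cloud(im,s))
im=get_image('scene');sign(cloud(im));save(im,'s4',s=1.5)
for n in ['latch_knob','latch_pivot','drawer_front','drawer_floor','pot','clipboard','pointer','sharpener_mid','eraser_mid','staples_mid']: print(n,[(np.round(d['point'],3).tolist(),round(d['p'],2)) for d in pinpoint('scene',n)[:3]])
plan(.563,-.328,.294)"
```

```text
plate 1638 564.3 -328.1 size 119.3 10.7 long -86.8
foot 4716 563.8 -328.2 size 118.9 75.1 long -87.0
plate 606 566.8 -330.5 size 120.3 13.2 long -87.9
foot 842 565.9 -330.5 size 121.2 75.1 long -87.9
latch_knob [([0.652, 0.29, 0.065], 0.45)]
latch_pivot [([0.646, 0.376, 0.064], 0.58)]
drawer_front [([0.482, 0.311, 0.046], 0.77)]
drawer_floor []
pot [([0.749, 0.112, 0.005], 0.69)]
clipboard []
pointer [([0.782, -0.062, 0.004], 0.9)]
sharpener_mid [([0.7, -0.165, 0.011], 0.71), ([0.749, 0.111, 0.002], 0.65), ([0.609, -0.116, 0.007], 0.5)]
eraser_mid []
staples_mid [([0.562, -0.331, 0.146], 0.47)]
t 28.23 pos [ 0.5631 -0.3282  0.424 ] w 39.9 F [0.7 0.4 0.1] yaw -176.8 shift [130.   -0.2   0. ] turn None down [ 1.  0. -0.] j7 -2.46
```

View pics/s4.png

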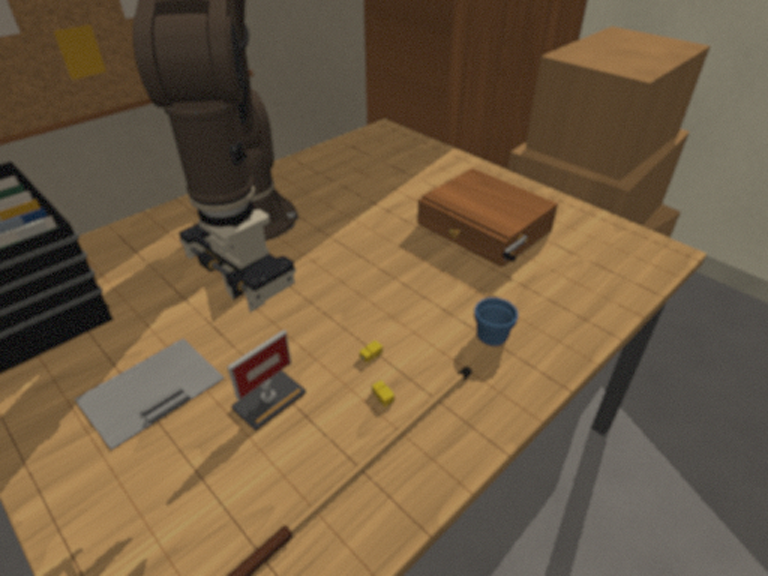

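The picture shows the drawer shut, the hook level at (515,247), the red face square to the front at (262,365), and the pot, clipboard and pointer where they were.

```bash
python3 -c "
from cell import arm
print(arm.sign_off())"
```

```text
the job is handed in; nothing more can be done
None
```

I finished the job and handed it in at about 28 s on the robot's clock; sign-off gives no verdict.

**What I did:** Three supplies were on the desk: the red and black sharpener, the staple box and the eraser. I put all three into the open drawer and left the two yellow look-alikes alone. Then I pushed the drawer to its stop, pressed the hook down onto the stud, and turned the sign about 161° clockwise.

**Last checks:**
- **Drawer:** the depth reading put the front face at y ≈ 0.307, against about 0.306 expected when shut. The network's point reads 0.308 to 0.311, which is within its 4 mm error.
- **Supplies:** I saw all three inside before shutting. They can't be seen now.
- **Hook:** the knob is level with the pivot (z ≈ 0.065 against 0.064).
- **Sign:** the red face looks to the front, and the plate is parallel to its foot within about 0.2°.
- **Things to leave:** pot and pointer read the same as at the start. The network missed the clipboard in the last picture, but by eye it hadn't moved.

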